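# Change over the filtration manifold: vent one station, start the next

### The arm

A 6-joint arm with a two-finger parallel gripper is mounted at the origin on the work surface. World frame = base frame: x ahead of the robot, y to its left, z up, the work surface at z = 0. Lengths are in mm, angles in rad, forces in N, time in s.
With the tool pointing down it reaches from about 275 to 1000 mm from the base axis. Payload 8.4 kg.
Tool frame: the origin (TCP) lies midway between the tips of the shut fingers; the grasp point (between the pads) lies 19 mm behind it; z points along the fingers, y is the direction in which the jaws open and shut (so a half turn about z gives the same grasp; the last joint's range is limited). The gripper opens to 85 mm and grips with 20 to 120 N. Pads are 22 mm wide; open, the fingers measure 114 mm over their backs; the gripper's body (76 mm by 85 mm) begins 54 mm behind the grasp point. The pads swing forward as they close: fully open they stand 13 mm farther back than shut.
Start: joints at [1.113, 0.353, 1.633, -0, 1.155, -0.002], TCP at [275.112, 561.196, 231.281] pointing down, gripper open.
Joint ranges: [-2.63, 2.63], [-0.92, 2.1], [0.06, 2.66], [-1.3, 4.44], [0, 2.69], [-3.02, 3.02]. Speed limits (rad/s): [2.22, 2.22, 2.79, 3.14, 3.14, 3.14].

### API

Orientations are given as [roll, pitch, yaw] about the fixed x, y, z axes, in that order (R = Rz(yaw) Ry(pitch) Rx(roll)).
In Python, from rig import r gives the robot as it stands.
- The arm moves only by the tool play_rows, never from a script. Its argument "moves" is a list of rows, each a list of 3 entries, a list of its own where there are three numbers: the turn, a rotation vector about the tool's x, y, z in degrees, then the shift along the tool's x, y, z in mm, then the opening, from 0 (shut) to 1 (fully open). A call has 1 to 20 rows; each row is the pose to reach, as a shift and turn from the pose measured when the call began, along the tool's axes at that moment; what a row does not reach only later rows make up. A row lasts 1/10 s, in which the tool goes at most 50 mm and 8.59 degrees, less where a joint would pass 70% of its speed; a pose out of reach is approached as far as the arm can. A call with a gripper value outside its range is refused whole. The fingers move at their own pace and stop on an object; "newtons" is the grip in N (left out, the last holds). Time passes only in rows, so rows that repeat a pose let the fingers close. It gives the time, the measured TCP pose, the force and the opening at its end, in the units of the state.
- r.sense(): the state, without advancing time (a new reading comes with each control period).
- r.grab_frame(name): name is "side" or "top" or "wrist"; returns a dict with "color" (420x560x3 uint8, red, green, blue), "K" (3x3 intrinsics, pixels), "rvec" (rotation vector, rad) and "tvec" (3), from world to camera coordinates, as OpenCV has them; the wrist camera has in their place "T_tool_cam" (4x4, takes a point from camera to tool coordinates, whose origin is the TCP and whose axes are the flange's). Camera axes: x right, y down, z forward; pixel columns grow to the right and rows downward; lengths in mm; the calibration is good to about 2 mm. The wrist camera is an equidistant fisheye: a pixel r from the principal point sees the ray r / f radians off the axis. A picture is of the moment at which its call begins: read the wrist's pose just before it. There is no depth.
- r.sign_off(): hands the job in, once; it reports no verdict.
Trained networks look in a picture, given as the dict that the camera call returned (one of the last four; its "shot" number tells which), for a name from the list of things; names that differ only in an ending like _2 or _b are one class to them, and where a whole thing is asked for, a point or a joint stands for the part that bears it (a point fixed in the world has none). Each returns a list of dicts, best first, with "conf" (0 to 1); they miss things now and then, are a little off and sometimes report something else, mostly with a low value. They report only what shows in the picture. A call takes as long as a camera call. They do not tell look-alikes from the thing itself.
- r.silhouettes(picture, name): "mask" (420x560 bool, what is visible of it) and "location" ([column, row] in pixels, amid what is visible of it).
The state is a dict: "clock": time; "qpos": joint angles; "qvel": joint speeds; "joint_efforts": joint torques, N m; "eef_pos": TCP position; "tcp_rot": TCP orientation; "contact_force": force on the tool from outside, world axes, zero at the start; "wrist_torque": the same for the moment, N m; "opening": opening from 0.0 (shut) to 1.0 (fully open).
Only numpy, scipy, OpenCV 4.12 (cv2) and the standard library are available. Lean on these libraries where they do the work, as an engineer would, in place of code of your own. Each camera call takes 0.05 s, during which the arm holds its last target.

### The job

The tall funnel on the filtration manifold has run dry: push the lever of its tap from vacuum, past the click at closed, right over to the vent stop. Then start the short funnel by pushing its lever from closed right over to the vacuum stop. Leave the stoppered station closed, the funnels in their seats and everything else on the bench where it stands.

Things in the scene. Friction and masses are not known exactly. Their poses are not given: they have to be found in the camera images.
- manifold: Steel filtration manifold, fixed: a level suction tube, diameter 42 mm, 430 mm long along its own y, axis 68 mm above the bench and 75 mm in front (own -x) of the row of filter seats; origin on the bench under the middle seat. Own -x, with the levers, faces the robot (turned up to 17 degrees); +y is left seen from the robot. Three stations 150 mm apart; which stands left, middle or right changes.
- station_tall: The manifold station with the tall funnel, fixed. Origin on the bench under its round filter seat (70 mm wide, rim 153 mm above the bench). 75 mm in front of the seat a three-way tap stands on the tube: a 36 mm block, top 125 mm above the bench, with a brass vent silencer sticking out to the right (own -y) and a lever on top.
- hub_tall (a point): Point on the upright swing axis of the tap lever of the station with the tall funnel, at the lever's mid height, 141 mm above the bench, 75 mm in front of the seat's centre. Fixed. x points away from the robot, y left along the tube, z up.
- lever_tall (a joint): Tap lever of the station with the tall funnel, swings level, rad: -0.75 turned left (to own +y) = vacuum; 0 pointing straight out to the robot's side = closed; +0.75 turned right, to the vent silencer's side = vent. Hard stops at -0.77, 0.77. A detent clicks at -0.75, 0, 0.75: leaving a click takes 5 to 7 N at the grip; past about 0.38 either side of 0 it pulls the lever into the next click.
- grip_tall (a point): Middle of the black grip of the lever of the station with the tall funnel, 60 mm from the swing axis; moves with the lever, whose own -x points outward along it. The grip is level, 16 mm wide and 16 mm high (133 to 149 mm above the bench), from 32 to 82 mm from the axis. Below it, left and right of it and above it is free space, down to 50 mm above the bench.
- station_short: The manifold station with the short funnel, fixed. Origin on the bench under its round filter seat (70 mm wide, rim 153 mm above the bench). 75 mm in front of the seat a three-way tap stands on the tube: a 36 mm block, top 125 mm above the bench, with a brass vent silencer sticking out to the right (own -y) and a lever on top.
- hub_short (a point): Point on the upright swing axis of the tap lever of the station with the short funnel, at the lever's mid height, 141 mm above the bench, 75 mm in front of the seat's centre. Fixed. x points away from the robot, y left along the tube, z up.
- lever_short (a joint): Tap lever of the station with the short funnel, swings level, rad: -0.75 turned left (to own +y) = vacuum; 0 pointing straight out to the robot's side = closed; +0.75 turned right, to the vent silencer's side = vent. Hard stops at -0.77, 0.77. A detent clicks at -0.75, 0, 0.75: leaving a click takes 5 to 7 N at the grip; past about 0.38 either side of 0 it pulls the lever into the next click.
- grip_short (a point): Middle of the black grip of the lever of the station with the short funnel, 60 mm from the swing axis; moves with the lever, whose own -x points outward along it. The grip is level, 16 mm wide and 16 mm high (133 to 149 mm above the bench), from 32 to 82 mm from the axis. Below it, left and right of it and above it is free space, down to 50 mm above the bench.
- station_plug: The manifold station with the rubber stopper, fixed. Origin on the bench under its round filter seat (70 mm wide, rim 153 mm above the bench). 75 mm in front of the seat a three-way tap stands on the tube: a 36 mm block, top 125 mm above the bench, with a brass vent silencer sticking out to the right (own -y) and a lever on top.
- hub_plug (a point): Point on the upright swing axis of the tap lever of the station with the rubber stopper, at the lever's mid height, 141 mm above the bench, 75 mm in front of the seat's centre. Fixed. x points away from the robot, y left along the tube, z up.
- lever_plug (a joint): Tap lever of the station with the rubber stopper, swings level, rad: -0.75 turned left (to own +y) = vacuum; 0 pointing straight out to the robot's side = closed; +0.75 turned right, to the vent silencer's side = vent. Hard stops at -0.77, 0.77. A detent clicks at -0.75, 0, 0.75: leaving a click takes 5 to 7 N at the grip; past about 0.38 either side of 0 it pulls the lever into the next click.
- grip_plug (a point): Middle of the black grip of the lever of the station with the rubber stopper, 60 mm from the swing axis; moves with the lever, whose own -x points outward along it. The grip is level, 16 mm wide and 16 mm high (133 to 149 mm above the bench), from 32 to 82 mm from the axis. Below it, left and right of it and above it is free space, down to 50 mm above the bench.
- funnel_tall: Tall open stainless steel filter funnel, 64 mm wide, 150 mm high, standing loose in its seat; its top is 296 mm above the bench. Origin in the middle of its foot, 146 mm above the bench.
- funnel_short: Short open stainless steel filter funnel, 64 mm wide, 62 mm high, standing loose in its seat; its top is 208 mm above the bench. Origin in the middle of its foot, 146 mm above the bench.
- stopper: Black rubber stopper, 66 mm wide, 48 mm high, in the seat of the third station; origin in the middle of its foot.
- beaker: Bystander, loose: empty glass beaker, 72 mm wide, 95 mm high. Origin in the middle of its underside.
- media_bottle: Bystander, loose: white plastic bottle with a red cap, 72 mm wide, 165 mm high. Origin in the middle of its underside.
- wash_bottle: Bystander, loose: white squeeze bottle with a bent red spout, 66 mm wide, 190 mm high. Origin in the middle of its underside.
- dish_stack: Bystander, loose: stack of three small clear culture dishes, 63 mm wide, 42 mm high in all. Origin in the middle of its underside.
- dish: Bystander, loose: one small clear culture dish, 63 mm wide, 14 mm high, lying in front of the manifold below the levers. Origin in the middle of its underside.
- membrane_tub: Bystander, loose: round white tub of filter membranes, 60 mm wide, 40 mm high. Origin in the middle of its underside.
- forceps_jar: Bystander, loose: glass jar, 52 mm wide, 75 mm high, with steel forceps leaning in it to 128 mm, standing behind the manifold tube. Origin in the middle of its underside.
- marker: Bystander, loose: grey and black marker pen lying flat, 130 mm long, 14 mm thick. Origin in the middle of its underside.
Mind the look-alikes: they are no part of the job. Leave any green look-alike of the station_plug alone. Leave any green look-alike of the station_tall alone.

How it is judged (in metres and radians):
On the way, in this order (a step that is already met when the one before it is completed fails the run):
1. the tall funnel's lever is over at the vent stop (value of joint lever_tall above 0.65 rad), for 0.2 s.
2. then the short funnel's lever is over at the vacuum stop (value of joint lever_short below -0.65 rad), for 0.2 s.
At the end, for the whole second after the job is handed in: The tall funnel's lever rests within 0.12 rad of its vent stop, the short funnel's lever within 0.12 rad of its vacuum stop, the stoppered station's lever within 0.2 rad of straight; both funnels and the stopper sit upright in their seats (within 12 mm and 0.12 rad of where they were) (value of joint lever_tall above 0.65 rad and value of joint lever_short below -0.65 rad and value of joint lever_plug between -0.2 and 0.2 rad and velocity of joint lever_tall between -0.1 and 0.1 rad/s and velocity of joint lever_short between -0.1 and 0.1 rad/s and velocity of joint lever_plug between -0.1 and 0.1 rad/s and distance of each of funnel_tall, funnel_short, stopper from where it was at the start of the episode below 0.012 m and angle between each of funnel_tall, funnel_short, stopper's own z axis and vertical below 0.12 rad); the robot touches nothing.
It fails at once if a funnel or the stopper is lifted, pushed out of its seat or tipped (not (distance of funnel_tall from where it was at the start of the episode below 0.012 m) or not (angle between funnel_tall's own z axis and vertical below 0.12 rad) or not (distance of funnel_short from where it was at the start of the episode below 0.012 m) or not (angle between funnel_short's own z axis and vertical below 0.12 rad) or not (distance of stopper from where it was at the start of the episode below 0.012 m) or not (angle between stopper's own z axis and vertical below 0.12 rad)).
It fails at once if the lever of the stoppered station leaves closed (value of joint lever_plug above 0.4 rad or value of joint lever_plug below -0.4 rad).
It fails at once if a bystander is moved by more than 30 mm or lifted (distance of any of beaker, media_bottle, wash_bottle, dish_stack, dish, membrane_tub, forceps_jar, marker from where it was at the start of the episode above 0.03 m).
It also fails if it takes over 48 s, if anything falls off the work surface, if the arm or the gripper's body presses on something with over 40 N, if the wrist force passes 120 N, or if a joint passes its speed limit or range.

## Working session

There is one attempt and no reset: what is moved stays moved. The work goes in short steps, Python scripts to look and compute and a tool call to move; the robot and the scene stay as the last step left them, time stands still between calls to the robot, and variables do not carry over. Pictures are saved under pics/ and viewed, and the job is handed in when it is done.

Besides the shell and the picture viewer there is one more tool, called after "Request:" by a JSON object that holds its "name" and its "arguments". play_rows: Moves the arm, as the interface text tells. Its arguments: {"type":"object","properties":{"moves":{"type":"array"},"newtons":{"type":"number"}},"required":["moves"]}

```bash
mkdir -p pics; ls
python3 - <<'E'
from rig import r
import cv2,pickle
s=r.sense();print({k:s[k] for k in('clock','eef_pos','tcp_rot','opening')})
for n in('top','side'):
    p=r.grab_frame(n);cv2.imwrite(f'pics/{n}0.png',p['color'][:,:,::-1]);print(n,p['K'],p['rvec'],p['tvec'])
    pickle.dump(p,open(f'{n}0.pkl','wb'))
    for nm in('station_tall','station_short','station_plug','grip_tall','grip_short','grip_plug','funnel_tall','funnel_short','stopper'):
        print(nm,[(round(d['conf'],2),[round(float(x)) for x in d['location']],int(d['mask'].sum())) for d in r.silhouettes(p,nm)][:4])
print(r.sense()['clock'])
E
```

```text
pics
{'clock': 0.0, 'eef_pos': array([274.88522536, 560.77140434, 230.55451224]), 'tcp_rot': array([-3.14018897e+00,  9.36582380e-06,  2.68586813e+00]), 'opening': 1.0013276986567947}
top [[404.19034312   0.         283.50701414]
 [  0.         404.19034312 215.14275462]
 [  0.           0.           1.        ]] [ 2.11900038 -2.16329634  0.2073173 ] [ -7.73053448 579.51903055 990.3958013 ]
station_tall [(0.86, [218, 197], 869), (0.68, [276, 218], 298), (0.57, [115, 162], 1670), (0.41, [333, 217], 903)]
station_short [(0.95, [276, 207], 693)]
station_plug [(0.92, [334, 215], 864), (0.85, [425, 144], 1599), (0.67, [277, 151], 211)]
grip_tall [(0.76, [201, 202], 258)]
grip_short [(0.6, [272, 217], 291), (0.49, [296, 212], 2806)]
grip_plug [(0.8, [342, 232], 274), (0.53, [423, 168], 280)]
funnel_tall [(0.63, [205, 294], 526), (0.61, [214, 146], 1448), (0.15, [346, 183], 598)]
funnel_short [(0.81, [282, 170], 842), (0.34, [298, 213], 2933)]
stopper [(0.81, [346, 184], 640)]
side [[529.04032155   0.         276.02074617]
 [  0.         529.04032155 211.95983546]
 [  0.           0.           1.        ]] [ 2.13172047 -0.17169962  0.1129828 ] [-553.7655713   141.23598369 1361.82207827]
station_tall [(0.83, [284, 180], 452), (0.8, [288, 147], 333)]
station_short [(0.84, [289, 208], 788), (0.74, [206, 282], 590), (0.5, [208, 210], 456)]
station_plug [(0.84, [293, 243], 1339), (0.7, [400, 295], 2206)]
grip_tall [(0.72, [278, 170], 186), (0.45, [285, 134], 129)]
grip_short [(0.71, [279, 197], 252)]
grip_plug [(0.89, [356, 289], 383), (0.56, [274, 236], 350), (0.34, [285, 265], 1375)]
funnel_tall [(0.66, [317, 143], 1227), (0.16, [206, 208], 450)]
funnel_short [(0.78, [318, 187], 730)]
stopper [(0.83, [320, 226], 560)]
1.0
```

View pics/top0.png

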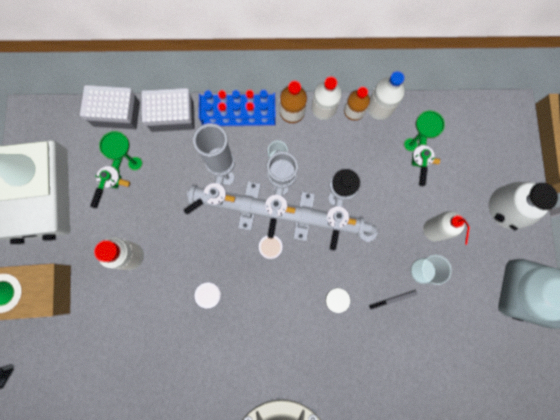

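View pics/side0.png

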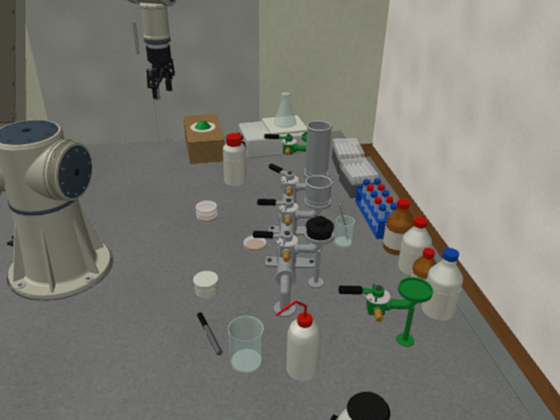

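Top view: the tall station is on the left, with its hub at about (214,194) and lever turned left to (193,207). The short one is in the middle, hub (276,205). The stopper is on the right, hub (337,216). The two green look-alikes stand apart at (107,180) and (424,157). Next I'll compute positions.

```bash
cat > h.py <<'E'
import numpy as np,cv2
def bp(p,uv,z):
    R,_=cv2.Rodrigues(np.array(p['rvec'],float));t=np.array(p['tvec'],float).ravel()
    d=R.T@np.linalg.inv(p['K'])@np.array([uv[0],uv[1],1.]);c=-R.T@t
    return c+d*(z-c[2])/d[2]
def pr(p,X):
    return cv2.projectPoints(np.array(X,float).reshape(-1,3),np.array(p['rvec'],float),np.array(p['tvec'],float),p['K'],None)[0].reshape(-1,2)
E
python3 - <<'E'
import pickle,cv2,numpy as np
from h import *
p=pickle.load(open('top0.pkl','rb'))
c=p['color'][120:265,170:390];cv2.imwrite('pics/z0.png',cv2.resize(c,None,fx=3.6,fy=3.6,interpolation=cv2.INTER_CUBIC)[:,:,::-1])
for n,uv,z in(('gt',(201,202),141),('gs',(272,217),141),('gp',(342,232),141),('ht',(214,194),145),('hs',(276,205),145),('hp',(337.5,216),145),('stopper',(346,184),190)):
    print(n,bp(p,uv,z).round(1))
p=pickle.load(open('side0.pkl','rb'))
c=p['color'][110:290,220:400];cv2.imwrite('pics/z1.png',cv2.resize(c,None,fx=3.3,fy=3.3,interpolation=cv2.INTER_CUBIC)[:,:,::-1])
E
```

```text
gt [598.5 175.6 141. ]
gs [559.6   9.5 141. ]
gp [ 520.9 -153.3  141. ]
ht [616.3 144.6 145. ]
hs [ 5.872e+02 -4.000e-01  1.450e+02]
hp [ 558.3 -143.8  145. ]
stopper [ 623.7 -159.3  190. ]
```

View pics/z0.png

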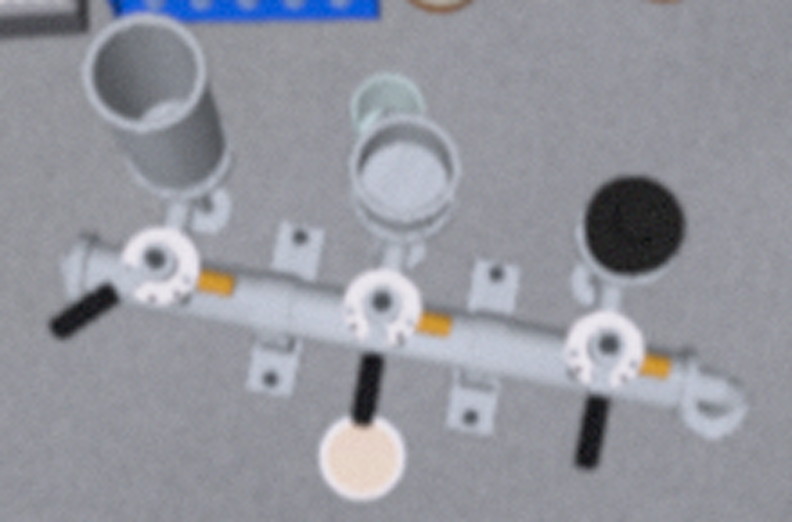

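View pics/z1.png

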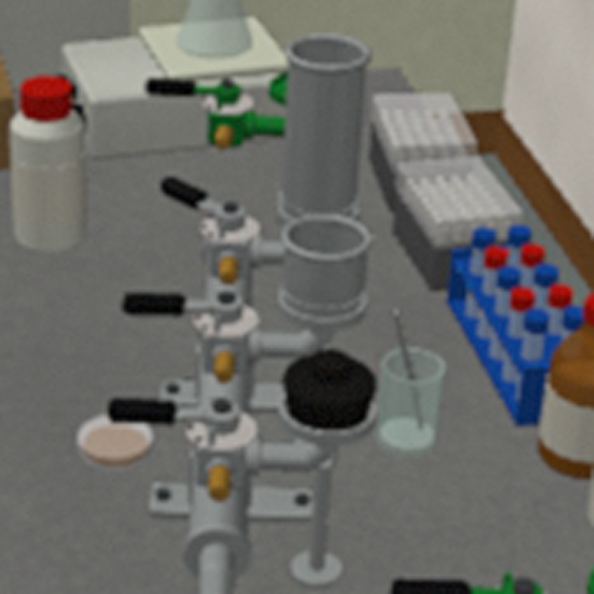

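Run:
```python
import pickle
from h import *
p=pickle.load(open('top0.pkl','rb'));q=pickle.load(open('side0.pkl','rb'))
H=[bp(p,(170+(a+.5)/3.6-.5,120+(b+.5)/3.6-.5),150) for a,b in((155,259),(382,301),(609,345))]
for h in H: print(h.round(1))
d=H[0]-H[2];print(np.linalg.norm(d[:2]),np.arctan2(-d[0],d[1]))  # y axis=( -sin,cos)
S=[(220+(a+.5)/3.3-.5,110+(b+.5)/3.3-.5) for a,b in((231,207),(228,297),(222,405))]
print(S,pr(q,H))
for nm,a,b in(('t',85,311),('s',368,390),('p',592,432)): print(nm,bp(p,(170+a/3.6-.4,120+b/3.6-.4),147).round(1))
```

```text
[621. 147. 150.]
[5.904e+02 1.000e-01 1.500e+02]
[ 558.7 -146.2  150. ]
299.6785254731005 -0.2093382172207391
[(289.6515151515151, 172.37878787878788), (288.74242424242425, 199.65151515151516), (286.92424242424244, 232.37878787878788)] [[288.68764431 172.3084953 ]
 [287.72109558 199.67399859]
 [286.00870258 232.50833654]]
t [588.1 192.4 147. ]
s [532.9  10.3 147. ]
p [ 502.8 -133.   147. ]
```

```bash
cat >> h.py <<'E'
from scipy.spatial.transform import Rotation as Ro
YAW=-0.209
A=np.array([[np.cos(YAW),-np.sin(YAW)],[np.sin(YAW),np.cos(YAW)]])
HUB={'t':np.array([621,147.]),'s':np.array([590.4,.1]),'p':np.array([558.7,-146.2])}
def own(h,x,y): return HUB[h]+A@np.array([x,y])
def rel(s,P,yaw=np.pi+YAW):
    R=Ro.from_euler('xyz',s['tcp_rot']);Rt=Ro.from_euler('xyz',[np.pi,0,yaw])
    return (R.inv()*Rt).as_rotvec(degrees=True).round(1),R.inv().apply(np.array(P)-s['eef_pos']).round(1)
E
python3 - <<'E'
from h import *
from rig import r
import pickle
s=r.sense()
p=pickle.load(open('top0.pkl','rb'))
print('bottle',bp(p,(107,250),165),'green grip',bp(p,(97,197),141))
w=own('t',-.732*62+.682*40,.682*62+.732*40);print(w)
for z in(231,118): print(rel(s,[*w,z]))
E
```

```text
bottle [487.82296563 378.82375235 165.        ] green grip [614.89330664 418.35793653 141.        ]
[618.13818824 220.76293748]
(array([  0. ,  -0. , -14.1]), array([-4.579e+02, -1.547e+02,  3.000e-01]))
(array([  0. ,  -0. , -14.1]), array([-457.9, -154.7,  113.3]))
```

Request:
{"name": "play_rows", "arguments": {"moves": [[[0,0,0],[0,0,-30],0],[[0,0,-5],[-50,-17,-30],0],[[0,0,-10],[-100,-34,-30],0],[[0,0,-14],[-150,-50,-30],0],[[0,0,-14],[-200,-67,-30],0],[[0,0,-14],[-240,-81,-30],0],[[0,0,-14],[-280,-95,-30],0],[[0,0,-14],[-320,-108,-25],0],[[0,0,-14],[-360,-122,-10],0],[[0,0,-14],[-400,-135,0],0],[[0,0,-14],[-440,-149,0],0],[[0,0,-14],[-458,-155,0],0],[[0,0,-14],[-458,-155,0],0],[[0,0,-14],[-458,-155,0],0]]}}

```text
clock: 2.4
eef_pos: [617.8, 220.7, 231.3]
tcp_rot: [3.141, -0.001, 2.929]
contact_force: [-0.2, 0.7, 0.4]
opening: 0.002
```

Run:
```python
from h import *
from rig import r
s=r.sense();print(s['clock'],s['eef_pos'],s['tcp_rot'],s['opening'])
for n in('top','wrist'):
    p=r.grab_frame(n);cv2.imwrite(f'pics/{n}1.png',p['color'][:,:,::-1])
w=own('t',-.732*62+.682*40,.682*62+.732*40)
print(rel(s,[*w,118]))
```

```text
2.4 [617.78133974 220.72800962 231.25820529] [ 3.14127501e+00 -6.05477772e-04  2.92937453e+00] 0.0020508322458260733
(array([ 0. , -0. , -0.2]), array([-4.000e-01,  1.000e-01,  1.133e+02]))
```

View pics/top1.png

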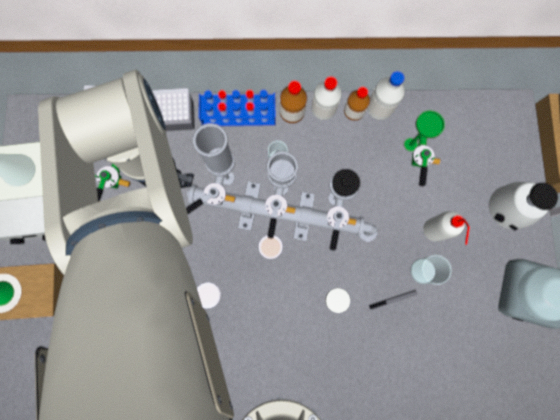

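View pics/wrist1.png

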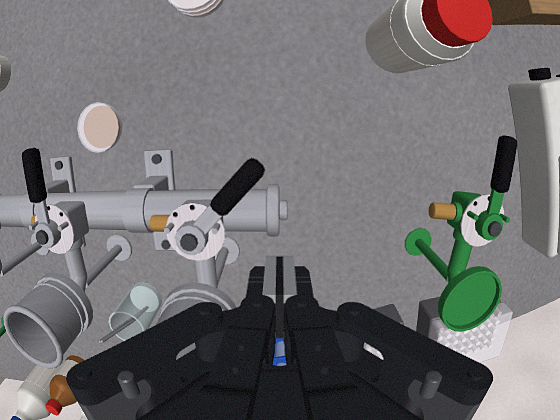

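Top view: the arm is left of the tall station and all bystanders are where they were. Wrist view: the shut fingertips at (280,260) are clear of the tall lever, whose grip is at (240,185). I'll lower the tool and push along the arc.

Request:
{"name": "play_rows", "arguments": {"moves": [[[0,0,0],[0,0,30],0],[[0,0,0],[0,0,60],0],[[0,0,0],[0,0,90],0],[[0,0,0],[0,0,113],0],[[0,0,0],[0,0,113],0],[[0,0,0],[0,0,113],0]]}}

```text
clock: 3.1
eef_pos: [616.8, 222.5, 119.0]
tcp_rot: [3.141, -0.001, 2.932]
contact_force: [0.9, -0.2, 0.4]
opening: -0.0
```

Run:
```python
from h import *
from rig import r
s=r.sense();print(s['clock'],s['eef_pos'],s['contact_force'])
p=r.grab_frame('side');cv2.imwrite(f'pics/side2.png',cv2.resize(p['color'][80:280,180:440],None,fx=3,fy=3)[:,:,::-1])
for t in np.linspace(-.75,.77,9):
    w=8+.5*(29*abs(np.cos(t))+22*abs(np.sin(t)));c,q=np.cos(t),np.sin(t)
    P=own('t',-62*c-w*q,-62*q+w*c);print(round(t,2),P.round(),rel(s,[*P,118]))
```

```text
3.1 [616.78803853 222.52939554 119.00139809] [ 0.91946093 -0.2180497   0.40420341]
-0.75 [607. 213.] (array([ 0., -0., -0.]), array([  7.8, -11.7,   1. ]))
-0.56 [595. 209.] (array([ 0., -0., -0.]), array([ 18.9, -17.9,   1. ]))
-0.37 [583. 202.] (array([ 0., -0., -0.]), array([ 28.8, -26.8,   1. ]))
-0.18 [573. 193.] (array([ 0., -0., -0.]), array([ 36.9, -38.1,   1. ]))
0.01 [565. 181.] (array([ 0., -0., -0.]), array([ 42.4, -51. ,   1. ]))
0.2 [559. 172.] (array([ 0., -0., -0.]), array([ 45.8, -61.4,   1. ]))
0.39 [555. 161.] (array([ 0., -0., -0.]), array([ 47.3, -72.9,   1. ]))
0.58 [554. 149.] (array([ 0., -0., -0.]), array([ 46.4, -85.1,   1. ]))
0.77 [555. 136.] (array([ 0., -0., -0.]), array([ 42.8, -97.5,   1. ]))
```

View pics/side2.png

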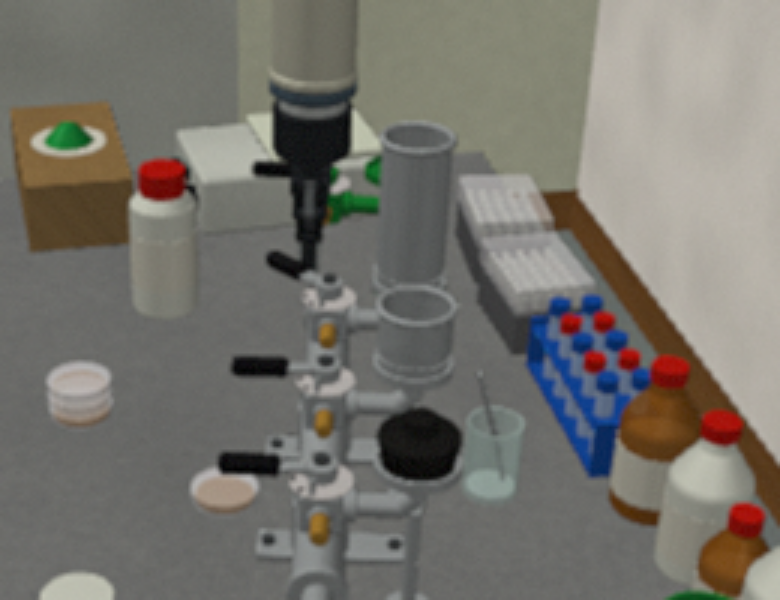

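The fingers are down behind the tall lever at about (310,240) in the crop, and nothing is in contact.

Request:
{"name": "play_rows", "arguments": {"moves": [[[0,0,0],[8,-12,1],0],[[0,0,0],[13,-15,1],0],[[0,0,0],[19,-18,1],0],[[0,0,0],[24,-22,1],0],[[0,0,0],[29,-27,1],0],[[0,0,0],[33,-32,1],0],[[0,0,0],[37,-38,1],0],[[0,0,0],[40,-45,1],0],[[0,0,0],[42,-51,1],0],[[0,0,0],[44,-56,1],0],[[0,0,0],[46,-61,1],0],[[0,0,0],[47,-67,1],0],[[0,0,0],[47,-73,1],0],[[0,0,0],[47,-79,1],0],[[0,0,0],[46,-85,1],0],[[0,0,0],[45,-91,1],0],[[0,0,0],[43,-96,1],0],[[0,0,0],[43,-98,1],0],[[0,0,0],[43,-98,1],0]]}}

```text
clock: 5.05
eef_pos: [555.1, 135.3, 118.6]
tcp_rot: [3.141, 0.001, 2.932]
contact_force: [0.1, -0.4, 0.2]
opening: 0.001
```

Run:
```python
from h import *
from rig import r
s=r.sense();print(s['clock'],s['eef_pos'],s['contact_force'])
p=r.grab_frame('side');cv2.imwrite(f'pics/side3.png',cv2.resize(p['color'][80:280,180:440],None,fx=3,fy=3)[:,:,::-1])
p=r.grab_frame('wrist');cv2.imwrite(f'pics/wrist3.png',p['color'][:,:,::-1])
```

```text
5.05 [555.08725285 135.27119825 118.64113043] [ 0.09005018 -0.38784292  0.19882752]
```

View pics/side3.png

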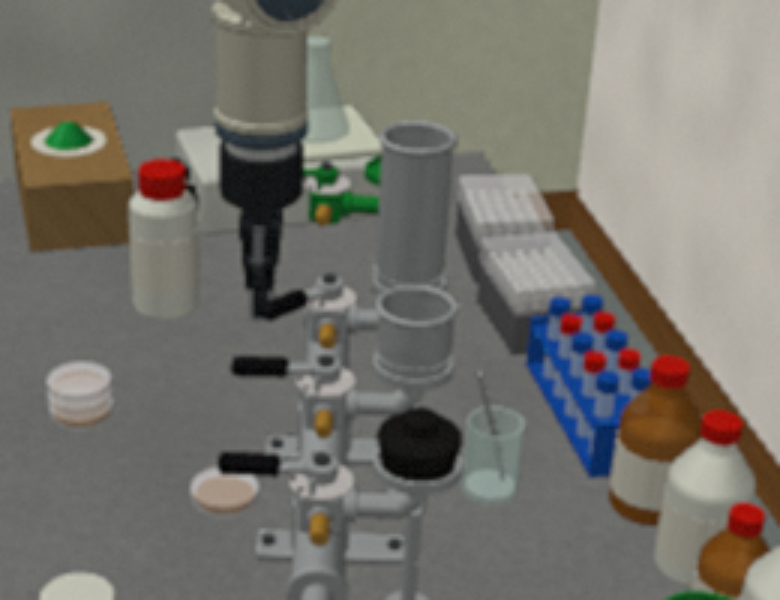

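View pics/wrist3.png

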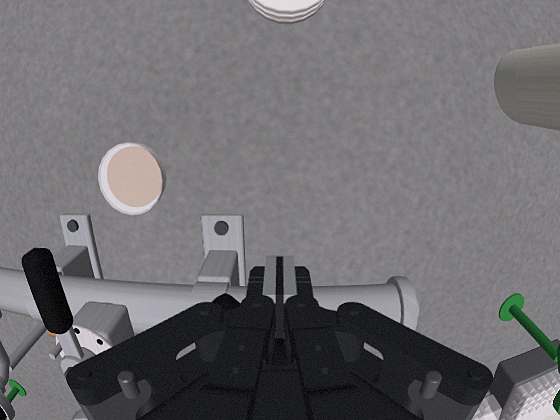

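The tall lever has swung to the vent side: in the side crop its grip now points toward the camera at about (290,305). Contact force is near zero. I'll retreat, lift, and check.

Request:
{"name": "play_rows", "arguments": {"moves": [[[0,0,0],[6,8,0],0],[[0,0,0],[20,20,0],0],[[0,0,0],[40,20,-20],0],[[0,0,0],[50,20,-60],0],[[0,0,0],[50,20,-100],0],[[0,0,0],[50,20,-112],0],[[0,0,0],[60,-30,-112],0],[[0,0,0],[60,-80,-112],0],[[0,0,0],[60,-130,-112],0],[[0,0,0],[60,-170,-112],0],[[0,0,0],[60,-200,-112],0],[[0,0,0],[60,-200,-112],0],[[0,0,0],[60,-200,-112],0]]}}

```text
clock: 6.45
eef_pos: [454.6, -47.6, 230.1]
tcp_rot: [3.14, 0.001, 2.93]
contact_force: [0.2, -0.9, -0.5]
opening: -0.001
```

Run:
```python
from h import *
from rig import r
s=r.sense();print(s['clock'],s['eef_pos'],s['contact_force'])
p=r.grab_frame('top');cv2.imwrite(f'pics/top4.png',p['color'][:,:,::-1])
p=r.grab_frame('side');cv2.imwrite(f'pics/side4.png',cv2.resize(p['color'][80:280,180:440],None,fx=3,fy=3)[:,:,::-1])
p=r.grab_frame('wrist');cv2.imwrite(f'pics/wrist4.png',p['color'][:,:,::-1])
P=own('s',-62,-40);print(P,rel(s,[*P,230]),rel(s,[*P,118]))
```

```text
6.45 [454.57106344 -47.55346248 230.13594361] [ 0.17500028 -0.9032641  -0.46346201]
[521.4499185 -26.165686 ] (array([ 0.1,  0. , -0.1]), array([-60.9,  34.9,   0.2])) (array([ 0.1,  0. , -0.1]), array([-60.8,  34.8, 112.2]))
```

View pics/side4.png

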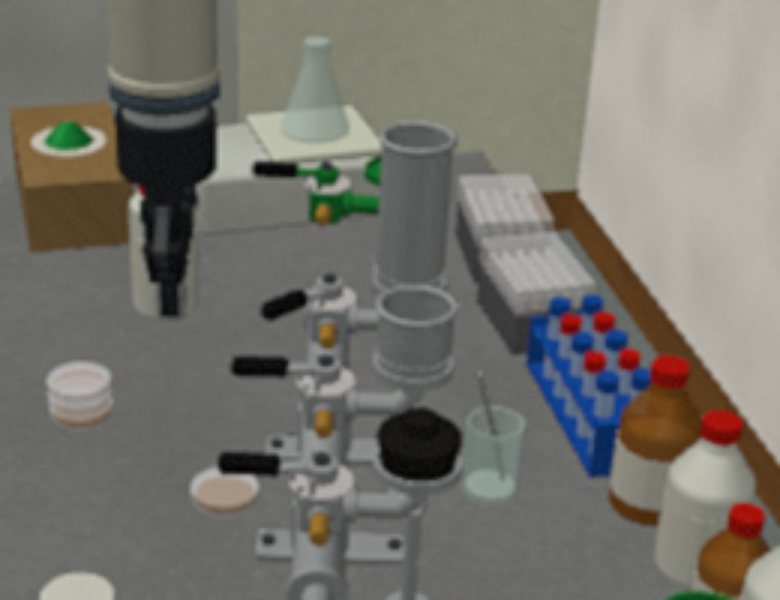

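View pics/wrist4.png

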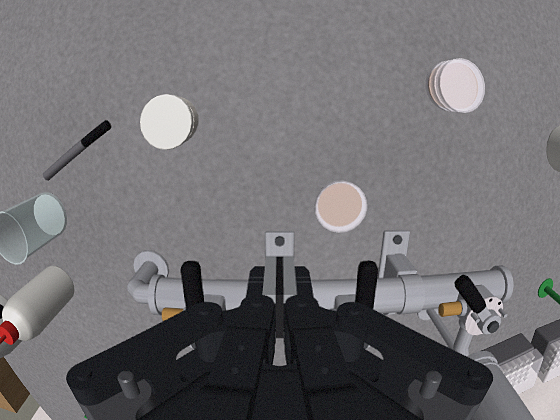

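View pics/top4.png

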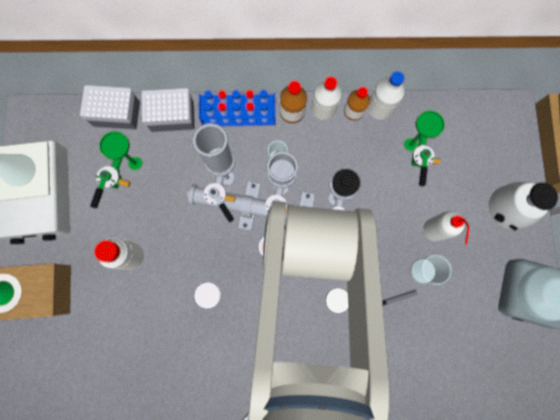

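The tall lever is at vent: in the top view its hub is at (214,193) and its tip at (231,219). The funnels and bystanders are unchanged. Next I'll go to the right side of the short lever.

Request:
{"name": "play_rows", "arguments": {"moves": [[[0,0,0],[-30,17,0],0],[[0,0,0],[-61,35,0],0],[[0,0,0],[-61,35,30],0],[[0,0,0],[-61,35,60],0],[[0,0,0],[-61,35,90],0],[[0,0,0],[-61,35,112],0],[[0,0,0],[-61,35,112],0],[[0,0,0],[-61,35,112],0]]}}

```text
clock: 7.4
eef_pos: [522.1, -24.0, 118.4]
tcp_rot: [3.14, -0.0, 2.934]
contact_force: [1.1, -0.2, -0.9]
opening: -0.006
```

Run:
```python
from h import *
from rig import r
import pickle
p=pickle.load(open('top0.pkl','rb'))
d=bp(p,(231,218.5),147)-bp(p,(213.1,191.9),150);o=A.T@d[:2];print('tall ang',np.arctan2(-o[1],-o[0]),np.linalg.norm(o))
s=r.sense();print(s['clock'],s['eef_pos'],s['contact_force'])
p=r.grab_frame('side');cv2.imwrite(f'pics/side5.png',cv2.resize(p['color'][80:280,180:440],None,fx=3,fy=3)[:,:,::-1])
for t in np.linspace(0,-.77,6):
    w=8+.5*(29*abs(np.cos(t))+22*abs(np.sin(t)));c,q=np.cos(t),np.sin(t)
    P=own('s',-62*c+w*q,-62*q-w*c);print(round(t,2),P.round(),rel(s,[*P,118])[1])
```

```text
tall ang 0.7879940321238162 75.68681191491696
7.4 [522.07159101 -23.95575582 118.40168624] [ 1.05620531 -0.24788435 -0.92496704]
0.0 [525.  -9.] [ 0.1 15.2  0.4]
-0.15 [524.  -0.] [ 3.1 23.5  0.4]
-0.31 [524.   9.] [ 4.8 32.5  0.5]
-0.46 [526.  18.] [ 5.1 42.2  0.5]
-0.62 [529.  28.] [ 3.8 52.2  0.5]
-0.77 [534.  37.] [ 0.7 62.2  0.5]
```

View pics/side5.png

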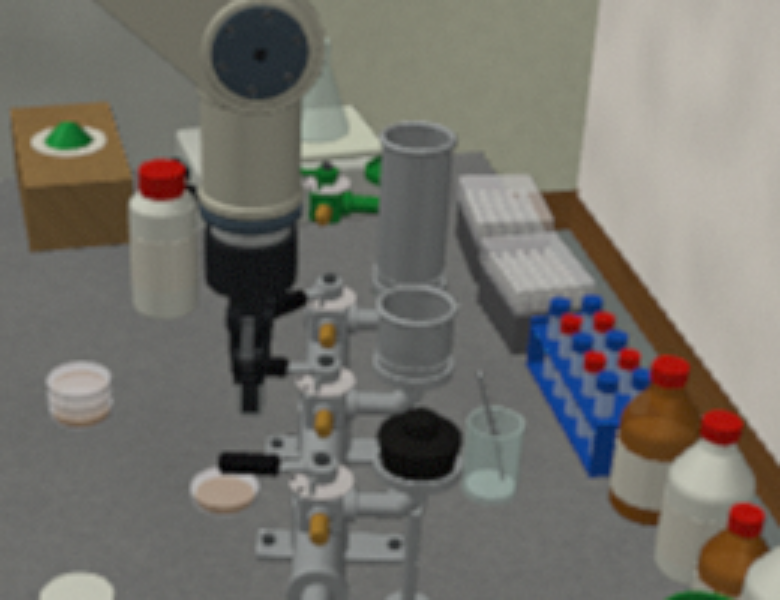

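The fingers are between the short and stopper levers, at about (250,400) in the crop, and the tall lever angle reads about 0.78. I'll push left now.

Request:
{"name": "play_rows", "arguments": {"moves": [[[0,0,0],[0,8,0],0],[[0,0,0],[0,15,0],0],[[0,0,0],[2,19,0],0],[[0,0,0],[3,24,0],0],[[0,0,0],[4,28,0],0],[[0,0,0],[5,33,0],0],[[0,0,0],[5,38,0],0],[[0,0,0],[5,43,0],0],[[0,0,0],[5,48,0],0],[[0,0,0],[4,53,0],0],[[0,0,0],[3,58,0],0],[[0,0,0],[1,62,0],0],[[0,0,0],[1,62,0],0],[[0,0,0],[1,62,0],0]]}}

```text
clock: 8.85
eef_pos: [534.5, 36.8, 119.2]
tcp_rot: [3.14, 0.001, 2.934]
contact_force: [-0.8, 0.2, -0.1]
opening: -0.0
```

Request:
{"name": "play_rows", "arguments": {"moves": [[[0,0,0],[6,-8,0],0],[[0,0,0],[20,-20,0],0],[[0,0,0],[50,-20,-20],0],[[0,0,0],[70,-20,-60],0],[[0,0,0],[90,-20,-100],0],[[0,0,0],[110,-20,-120],0],[[0,0,0],[150,-20,-120],0],[[0,0,0],[180,-20,-120],0],[[0,0,0],[180,-20,-120],0],[[0,0,0],[180,-20,-120],0]]}}

```text
clock: 9.85
eef_pos: [353.7, 53.8, 239.1]
tcp_rot: [3.14, 0.003, 2.935]
contact_force: [0.4, -0.4, 1.2]
opening: -0.001
```

Run:
```python
from h import *
from rig import r
s=r.sense();print(s['clock'],s['eef_pos'],s['contact_force'])
p=r.grab_frame('top');cv2.imwrite(f'pics/top6.png',p['color'][:,:,::-1])
p=r.grab_frame('side');cv2.imwrite(f'pics/side6.png',cv2.resize(p['color'][80:280,180:440],None,fx=3,fy=3)[:,:,::-1])
p=r.grab_frame('wrist');cv2.imwrite(f'pics/wrist6.png',p['color'][:,:,::-1])
```

```text
9.85 [353.738859    53.81333148 239.12683551] [ 0.40237632 -0.42725941  1.17599124]
```

View pics/side6.png

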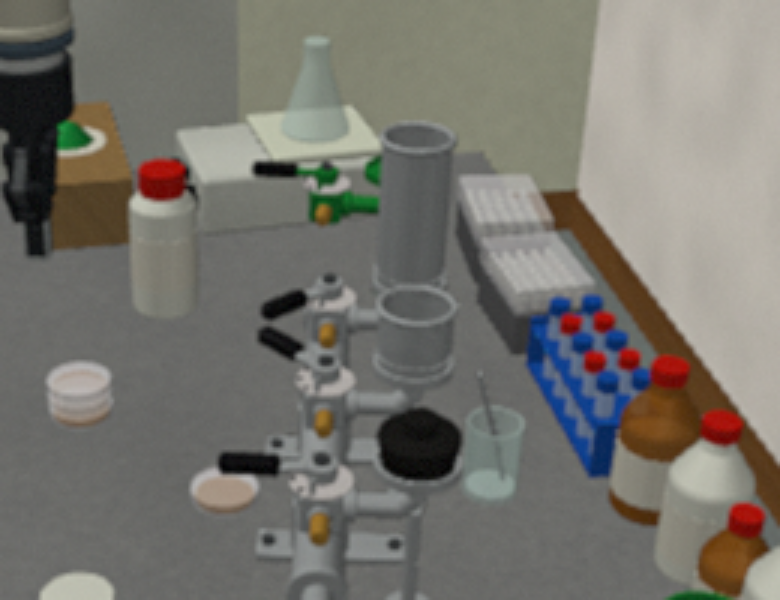

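View pics/wrist6.png

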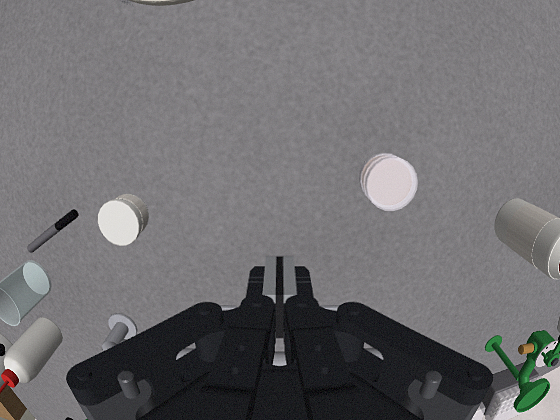

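View pics/top6.png

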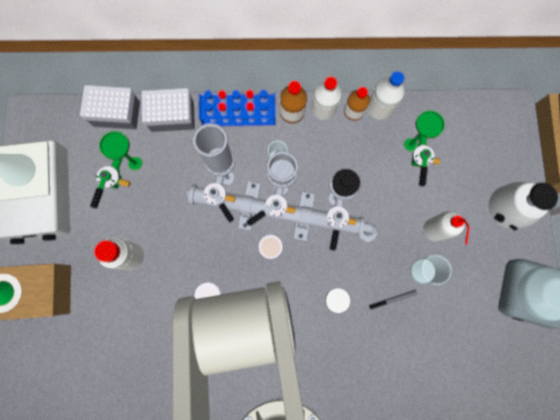

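Top view: the tall lever is turned right, the short lever left (tip at (248,223)), and the stopper lever is straight. Everything else is in place. I'll measure the angles.

Run:
```python
from h import *
from rig import r
p=r.grab_frame('top')
g=p['color'].max(2)
caps={'t':(213.1,191.9),'s':(276.1,203.6),'p':(339.2,215.8)}
n,l,st,c=cv2.connectedComponentsWithStats((g<60).astype(np.uint8))
for k,cap in caps.items():
    for i in range(1,n):
        d=c[i]-np.array(cap)
        if st[i,4]>60 and np.hypot(*d)<35 and d[1]>5:
            o=A.T@(bp(p,c[i],147)-bp(p,cap,150))[:2];print(k,st[i,4],np.arctan2(-o[1],-o[0]).round(3),np.linalg.norm(o).round(1))
```

```text
t 86 0.764 56.8
s 88 -0.775 57.8
p 94 -0.045 57.2
```

```bash
python3 -c "
from rig import r
print(r.sign_off())"
```

```text
the job is handed in; nothing more can be done
None
```

I pushed the tall funnel's lever from vacuum, past closed, over to the vent stop. Then I pushed the short funnel's lever from closed to the vacuum stop, both with the shut fingers. After that I pulled the arm clear and handed the job in at about 10 s.

Last checks, from the top camera just before hand-in:

| Lever | Measured (rad) | Required (rad) |
|---|---|---|
| Tall | +0.76 | above 0.65 |
| Short | -0.78 | below -0.65 |
| Stoppered station | about -0.05 | within 0.2 of straight |

- **Other objects:** the funnels, stopper, bystanders and green look-alikes looked unmoved in the pictures. I compared these by eye and did not measure them.
- **Robot:** the fingers were well clear of everything, with the force reading near zero.
- **Disagreements:** the short lever's -0.78 is slightly past its -0.77 stop, which fits a camera error of about 0.02 rad. No check failed. The hand-in reports no verdict.

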